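# Free the left-hand lever nut of a sanding spindle and take out its slotted plate

### The job

The sanding spindle's lever nut has a left-hand thread: push its lever clockwise (seen from above) until you feel the nut come up against its soft end stop, without forcing the lever. Then draw the slotted clamp plate straight out from under the nut by its upright tab and lay it flat in the grey tray, without dropping it. Leave the bottle, brush, wooden tree and offcut where they are.

Things in the scene. Friction and masses are not known exactly. Their poses are not given: they have to be found in the camera images.
- nut_hub (a point): Centre of the dark steel lever nut on top of the sanding drum, on its vertical axis, at the height of its lever. The hub is 34 mm wide, its top 10 mm above this point; a 29 mm spring foot under it bears on the plate. The stud's end stands at most 26 mm above this point. Left-hand thread: clockwise seen from above loosens the nut and lifts it a few mm. It stays on the stud and where it is left.
- lever (a point): Point on the lever's bar 62 mm out from the nut's axis, at nut_hub's height; nut_hub to here is the lever's direction. The bar is round, 12 mm thick, level, and ends in a 20 mm black ball 86 mm from the axis. Beyond 39 mm from the axis nothing is under it but the table about 100 mm lower, so shut fingers can reach down beside it. It does not swing over the plate's tab.
- tab (a point): Centre of the grip part of the clamp plate: an upright steel tab 10 mm thick (y), 18 mm long (x), 36 mm high on the plate. This point is 28 mm above the plate's underside and 14 mm below the tab's top. +x points away from the plate's middle: the way the plate draws out. z is up.
- plate_mid (a point): Middle of the slotted steel plate, at the stud, half-way through its 6 mm. The plate is 56 mm wide (y), from x = -28 to +30 mm, with an 18 mm wide neck to x = +55 mm carrying the tab at x = 45 mm. Its slot, 22 mm wide, open to -x, holds a stud of 18 mm: drawn 55 mm along +x it is clear of nut and stud. It lies on the drum (78 mm across, top 85 mm above the table). Mass 0.11 to 0.22 kg.
- plate: The same slotted clamp plate with its tab; origin at the centre of its underside below plate_mid, axes as for tab.
- nut: The lever nut; origin on its axis at its underside (axes mean nothing). How tight it is cannot be seen: the lever has 0.7 to 2.0 rad to go to a soft stop, and the plate is free only in the last 0.5 rad, with a millimetre or so to spare at the stop. Turning takes 4 to 8 N at the lever point when tight, 2 to 4 N when slack; past the stop the push rises quickly, by up to 2 N per mm. Over 20 N on nut or lever is forcing it.
- tray: Open grey parts tray, 160 x 140 mm outside (x, y), 24 mm high, 5 mm walls and floor; origin at the centre of its underside, z up. It does not move easily.
- oil: Amber bottle with white cap, 72 mm across, 170 mm high, standing; origin at the centre of its underside. Leave alone.
- brush: Brush about 200 mm long lying on the table; origin underneath it. Leave alone.
- tree: Flat wooden fir-tree cut-out, 178 x 100 x 18 mm, lying; origin at its underside. Leave alone.
- offcut: Plywood offcut 60 x 160 x 12 mm, lying; origin at the centre of its underside. Leave alone.
Mind the look-alikes: they are no part of the job. What is shaped like the part that bears nut_hub but green or purple is not meant.

How it is judged (in metres and radians):
On the way, in this order (a step that is already met when the one before it is completed fails the run):
1. the nut has been backed off to its stop (within about 0.15 rad) and no longer presses on the plate, which is still in place (contact force between nut and plate below 0.3 N and height (world z) of nut_hub above 0.11005 m and horizontal distance between plate_mid and nut_hub below 0.008 m), for 0.3 s.
2. the plate has been drawn clear of the nut (horizontal distance between plate_mid and nut_hub above 0.045 m), for 0.1 s.
At the end, for the whole second after the job is handed in: The slotted plate lies in the tray, middle and tab both inside its walls, flat on its floor (underside within about 5 mm, tilt under 0.12 rad, tab up), at rest; the nut is still backed off to within about 0.15 rad of its stop (height (world z) of nut_hub above 0.11005 m and z of plate_mid in the frame of tray between 0 and 0.013 m and x of plate_mid in the frame of tray between -0.075 and 0.075 m and y of plate_mid in the frame of tray between -0.065 and 0.065 m and x of tab in the frame of tray between -0.075 and 0.075 m and y of tab in the frame of tray between -0.065 and 0.065 m and angle between plate's own z axis and vertical below 0.12 rad and linear speed of plate below 0.02 m/s); the robot touches nothing.
It fails at once if The nut or its lever was forced with more than 20 N (contact force between any of the fingers, the arm and nut above 20 N).
It fails at once if The plate was let go above the tray floor or elsewhere, dropped (clear of the nut, untouched by fingers, more than 22 mm above the tray's floor) (contact force between the fingers and plate below 0.01 N and horizontal distance between plate_mid and nut_hub above 0.045 m and z of plate_mid in the frame of tray above 0.03 m).
It fails at once if The tray was shoved more than 30 mm (distance of tray from where it was at the start of the episode above 0.03 m).
It fails at once if The bottle, wooden tree, brush or offcut was knocked or moved more than 20 mm (distance of any of oil, tree, brush, offcut from where it was at the start of the episode above 0.02 m).
It also fails if it takes over 69 s, if anything falls off the work surface, if the arm or the gripper's body presses on something with over 40 N, if the wrist force passes 120 N, or if a joint passes its speed limit or range.

### The arm

A 6-joint arm with a two-finger parallel gripper is mounted at the origin on the work surface. World frame = base frame: x ahead of the robot, y to its left, z up, the work surface at z = 0. Lengths are in m, angles in degrees, forces in N, time in s.
With the tool pointing down it reaches from about 0.425 to 0.95 m from the base axis. Payload 3.5 kg.
Tool frame: the origin (TCP) lies midway between the tips of the shut fingers; the grasp point (between the pads) lies bot.grasp_offset behind it (bot.grasp_offset is the distance from the TCP to the grasp point, in m); z points along the fingers, y is the direction in which the jaws open and shut (so a half turn about z gives the same grasp; the last joint's range is limited). The gripper opens to 85 mm and grips with 20 to 120 N. Pads are 22 mm wide; open, the fingers measure 114 mm over their backs; the gripper's body (76 mm by 85 mm) begins 54 mm behind the grasp point. The pads swing forward as they close: fully open they stand 13 mm farther back than shut.
Start: joints at [64.515, 16.404, 90.338, -0, 73.258, -8.594], TCP at [0.196, 0.646, 0.231] pointing down, gripper open.
Joint ranges: [-158.93, 158.93], [-51.34, 127.21], [12.03, 142.37], [-87.48, 267.48], [13.55, 161.25], [-162.69, 162.69]. Speed limits (degrees/s): [159.86, 159.86, 180, 180, 180, 180].

### API

Orientations are given as a 3x3 rotation matrix whose columns are the frame's x, y, z axes.
In Python, from plant import bot gives the robot as it stands.
- The arm moves only by the tool play_rows, never from a script. Its argument "motion" is a list of rows, each an object of numbers: "dx", "dy", "dz": the shift along the world's x, y, z in cm; "yaw": the turn about the world's z in degrees; "grip": the opening, from -1 (shut) to 1 (fully open), so that 0 is half open. A call has 1 to 5 rows; each row is the pose to reach, as a shift and turn from the pose measured when the call began; what a row does not reach only later rows make up. A row lasts 1/8 s, in which the tool goes at most 62.5 mm and 10.7 degrees, less where a joint would pass 70% of its speed; a pose out of reach is approached as far as the arm can. A call with a gripper value outside its range is refused whole. The fingers move at their own pace and stop on an object; the grip force is fixed at half the most. Time passes only in rows, so rows that repeat a pose let the fingers close. It gives the time, the measured TCP pose, the force and the opening at its end, in the units of the state.
- bot.sense(): the state, without advancing time (a new reading comes with each control period).
- bot.read_camera(name): name is "side" or "top" or "wrist"; returns the picture (384x512x3 uint8, red, green, blue); there is no depth.
- bot.get_calibration(name): a dict with "camera_matrix" (3x3 intrinsics, pixels), "R" (3x3) and "t" (3): a world point X has camera coordinates R X + t. Camera axes: x right, y down, z forward; pixel columns grow to the right and rows downward; lengths in m; the calibration is good to about 2 mm. The wrist camera is an equidistant fisheye: a pixel r from the principal point sees the ray r / f radians off the axis. A picture is of the moment at which its call begins: read the wrist's pose just before it. get_calibration takes no time and is no camera call; for the wrist camera it gives the pose at the moment of the call.
- bot.close_job(): hands the job in, once; it reports no verdict.
The state is a dict: "clock": time; "joints": joint angles; "joint_velocities": joint speeds; "joint_torque": joint torques, N m; "eef_pos": TCP position; "eef_rot": TCP orientation; "wrist_force": force on the tool from outside, world axes, zero at the start; "moment": the same for the moment, N m; "width": opening from 0.0 (shut) to 1.0 (fully open).
Only numpy, scipy, OpenCV 4.12 (cv2) and the standard library are available. Lean on these libraries where they do the work, as an engineer would, in place of code of your own. Each camera call takes 0.05 s, during which the arm holds its last target.

## Working session

There is one attempt and no reset: what is moved stays moved. The work goes in short steps, Python scripts to look and compute and a tool call to move; the robot and the scene stay as the last step left them, time stands still between calls to the robot, and variables do not carry over. Pictures are saved under pics/ and viewed, and the job is handed in when it is done.

Besides the shell and the picture viewer there is one more tool, called after ">>>" as a command line: name --argument value ..., lists and objects as JSON in quotes. play_rows: Moves the arm, as the interface text tells. Its arguments: {"type":"object","properties":{"motion":{"type":"array"}},"required":["motion"]}

```bash
mkdir -p pics; ls; python3 - <<'E'
from plant import bot
import cv2
s=bot.sense(); print(s['clock'],s['eef_pos'],s['eef_rot'],s['wrist_force'],s['width'],bot.grasp_offset)
for n in ['side','top','wrist']:
    c=bot.get_calibration(n); print(n,c)
    im=bot.read_camera(n); cv2.imwrite(f'pics/{n}0.png',im[:,:,::-1])
E
```

```text
pics
0.0 [0.19579247 0.64527132 0.22991632] [[-9.56866748e-01  2.90525300e-01 -1.03787942e-03]
 [ 2.90526946e-01  9.56864233e-01 -2.22105183e-03]
 [ 3.47837945e-04 -2.42678258e-03 -9.99996995e-01]] [-0.04383391 -0.18266589 -0.20683388] 0.9981442459257476 0.0187
side {'camera_matrix': array([[488.6693928 ,   0.        , 266.12192044],
       [  0.        , 488.6693928 , 183.70495   ],
       [  0.        ,   0.        ,   1.        ]]), 'R': array([[ 0.85841249, -0.51295571,  0.00210753],
       [-0.39179065, -0.65828811, -0.64277279],
       [ 0.33110134,  0.55093848, -0.76605398]]), 't': array([-0.47403505,  0.29707315,  1.23022817])}
top {'camera_matrix': array([[454.0445094 ,   0.        , 255.76690844],
       [  0.        , 454.0445094 , 188.30886364],
       [  0.        ,   0.        ,   1.        ]]), 'R': array([[-0.01248822, -0.99989766, -0.00697949],
       [-0.98677634,  0.01345185, -0.16152864],
       [ 0.161606  ,  0.00486999, -0.98684334]]), 't': array([0.0479059 , 0.56735414, 1.24907702])}
wrist {'camera_matrix': array([[297.31863964,   0.        , 255.49808575],
       [  0.        , 297.31863964, 188.16142157],
       [  0.        ,   0.        ,   1.        ]]), 'R': array([[ 0.29072442,  0.9568057 , -0.00147014],
       [ 0.9229519 , -0.28003221,  0.26408665],
       [ 0.25226793, -0.0781333 , -0.96449784]]), 't': array([-0.67553087, -0.03422453,  0.37807007])}
```

View pics/side0.png

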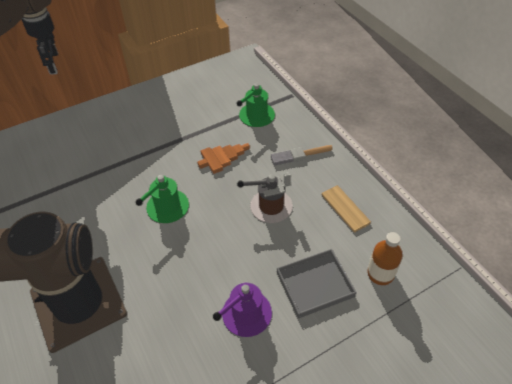

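View pics/top0.png

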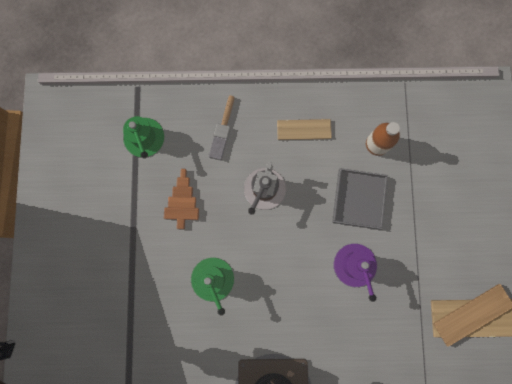

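View pics/wrist0.png

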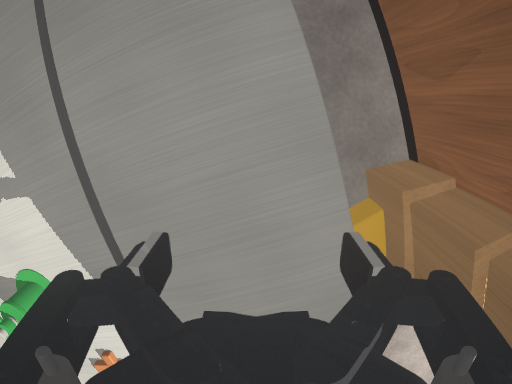

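Candidates for the lever nut in the top view are the dark one (265,183), green (133,125), green (208,281) and purple (365,266). The dark steel one matches the description, and I'll check it in enlarged crops.

```bash
python3 - <<'E'
import cv2,numpy as np
t=cv2.imread('pics/top0.png')[145:225,225:305]; s=cv2.imread('pics/side0.png')[160:230,225:305]
t=cv2.resize(t,(400,400),interpolation=cv2.INTER_CUBIC); s=cv2.resize(s,(400,350),interpolation=cv2.INTER_CUBIC)
o=np.zeros((400,800,3),np.uint8);o[:,:400]=t;o[:350,400:]=s
cv2.imwrite('pics/crop0.png',o)
E
```

```text
(no output)
```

View pics/crop0.png

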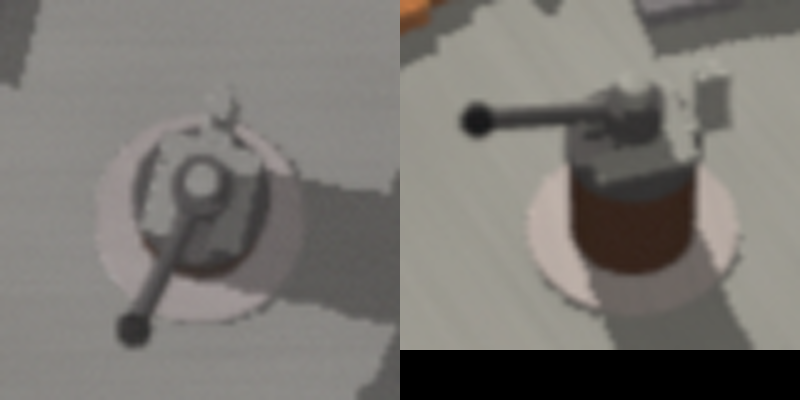

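```bash
cat > h.py <<'E'
import numpy as np, cv2
from plant import bot
def ray(n,uv,c=None):
    c=c or bot.get_calibration(n); K=c['camera_matrix'];R=c['R'];t=c['t']
    d=np.array([(uv[0]-K[0,2])/K[0,0],(uv[1]-K[1,2])/K[1,1],1.])
    if n=='wrist':
        r=np.hypot(d[0],d[1]); d=np.array([d[0]/r*np.sin(r),d[1]/r*np.sin(r),np.cos(r)]) if r>1e-9 else d
    return -R.T@t, R.T@d/np.linalg.norm(d)
def onz(n,uv,z,c=None):
    o,d=ray(n,uv,c); return o+d*(z-o[2])/d[2]
def tri(*obs):
    A=0;b=0
    for n,uv in obs:
        o,d=ray(n,uv);P=np.eye(3)-np.outer(d,d);A=A+P;b=b+P@o
    return np.linalg.solve(A,b)
def proj(n,X):
    c=bot.get_calibration(n);p=c['R']@X+c['t'];K=c['camera_matrix']
    if n=='wrist':
        r=np.hypot(p[0],p[1]);th=np.arctan2(r,p[2]);return K[0,0]*th*p[:2]/r+K[:2,2]
    return (K@p)[:2]/p[2]
E
python3 - <<'E'
from h import *
np.set_printoptions(precision=4,suppress=True)
print('ball',tri(('top',(251.8,210.8)),('side',(240.4,184))), onz('top',(251.8,210.8),.108))
print('stud',tri(('top',(265.6,181.4)),('side',(272,176.5))),onz('top',(265.6,181.4),.128))
print('tabtop',tri(('top',(269.4,165.5)),('side',(287.4,174.4))),onz('top',(269.4,165.5),.127))
# base disc / drum: fit ellipse of pinkish base top
for n in('top','side'):
    im=cv2.imread(f'pics/{n}0.png').astype(int); b,g,r=im[...,0],im[...,1],im[...,2]
    m=((r-g>6)&(r>110)&(r-g<40)).astype(np.uint8)
    k,l,s,c=cv2.connectedComponentsWithStats(m)
    for i in np.argsort(-s[1:,4])[:4]+1: print(n,s[i],c[i])
for p in [(338,171),(386,175),(384,228),(334,223)]: print('tray corner',onz('top',p,.024))
print('oil',onz('top',(378,143),.0),'purple ball',onz('top',(372.5,298),.11))
E
python3 - <<'E'
import cv2
t=cv2.imread('pics/top0.png')[155:240,320:400]
cv2.imwrite('pics/trayc.png',cv2.resize(t,None,fx=6,fy=6,interpolation=cv2.INTER_CUBIC))
E
```

```text
ball [0.4985 0.0512 0.1041] [0.4966 0.0516 0.108 ]
stud [0.5753 0.0127 0.1281] [0.5729 0.0135 0.128 ]
tabtop [0.6192 0.0018 0.1219] [0.6165 0.0026 0.127 ]
top [   38     0   474    82 27605] [283.015   41.0663]
top [ 430  283   82   64 3446] [472.3239 316.2011]
top [ 277  118   55   22 1085] [303.7806 128.588 ]
top [   0    0   49   53 1050] [14.16   21.2952]
side [  169     0   343   309 31905] [385.5151 123.7634]
side [ 321  185   51   47 1021] [345.8893 207.5955]
side [366 239  37  43 304] [381.1842 266.7895]
side [250 193  16  29 227] [256.2863 207.7357]
tray corner [ 0.6195 -0.1999  0.024 ]
tray corner [ 0.6057 -0.3389  0.024 ]
tray corner [ 0.4517 -0.3242  0.024 ]
tray corner [ 0.4679 -0.1821  0.024 ]
oil [ 0.7082 -0.3276  0.    ] purple ball [ 0.264  -0.2601  0.11  ]
```

View pics/trayc.png

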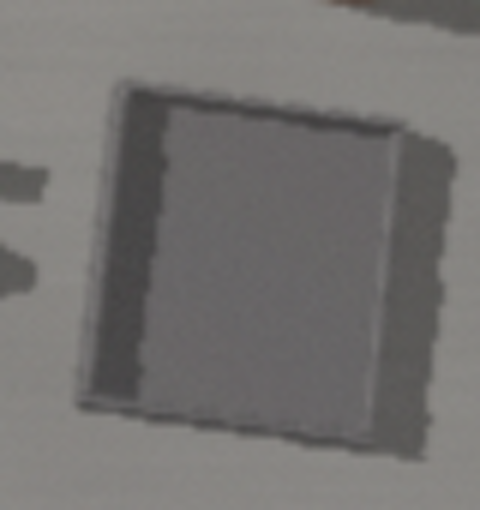

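The dark steel nut on the brown drum is the one with the slotted plate and tab. The lever points away from the tab, toward -x/+y, at about 153°.

>>> play_rows --motion '[{"dx":6,"dy":-12,"grip":-1},{"dx":12,"dy":-24,"grip":-1},{"dx":18,"dy":-36,"grip":-1},{"dx":21,"dy":-42,"grip":-1},{"dx":24,"dy":-48,"grip":-1}]'

```text
schema error: expected keys dx, dy, dz, yaw, grip
```

```bash
python3 - <<'E'
from h import *
np.set_printoptions(precision=4,suppress=True)
c=np.array([onz('top',(320+a/6,155+b/6),.024)[:2] for a,b in [(122,82),(405,127),(375,445),(80,405)]])
print(c,c.mean(0)); 
for i in range(4):
    d=c[(i+1)%4]-c[i]; print(np.linalg.norm(d),np.degrees(np.arctan2(d[1],d[0])))
E
```

```text
[[ 0.6263 -0.207 ]
 [ 0.6022 -0.3431]
 [ 0.4485 -0.3197]
 [ 0.4693 -0.1803]] [ 0.5366 -0.2625]
0.1382211279734161 -100.07037677946215
0.15546225968710278 171.3540986930588
0.14098790472471082 81.48328374515324
0.1592409953097744 -9.65669548971069
```

>>> play_rows --motion '[{"dx":6,"dy":-12,"dz":0,"yaw":0,"grip":-1},{"dx":12,"dy":-24,"dz":0,"yaw":0,"grip":-1},{"dx":18,"dy":-36,"dz":0,"yaw":0,"grip":-1},{"dx":24,"dy":-48,"dz":0,"yaw":0,"grip":-1},{"dx":27,"dy":-56,"dz":0,"yaw":0,"grip":-1}]'

```text
clock: 0.78
eef_pos: [0.3346, 0.3637, 0.2302]
eef_rot: [[-0.957, 0.29, -0.001], [0.29, 0.957, -0.002], [0.0, -0.002, -1.0]]
wrist_force: [0.7, 0.7, 1.2]
width: 0.001
```

>>> play_rows --motion '[{"dx":3,"dy":-6,"dz":0,"yaw":0,"grip":-1},{"dx":6,"dy":-12,"dz":0,"yaw":0,"grip":-1},{"dx":9,"dy":-18,"dz":0,"yaw":-3,"grip":-1},{"dx":12,"dy":-24,"dz":0,"yaw":-6,"grip":-1},{"dx":15,"dy":-30,"dz":0,"yaw":-9,"grip":-1}]'

```text
clock: 1.4
eef_pos: [0.4739, 0.0839, 0.2303]
eef_rot: [[-0.899, 0.438, -0.0], [0.438, 0.899, -0.001], [-0.0, -0.001, -1.0]]
wrist_force: [1.1, 1.3, 0.3]
width: 0.0
```

```bash
python3 - <<'E'
from h import *
print(bot.sense()['eef_pos'],bot.sense()['wrist_force'])
np.save('w1.npy',bot.get_calibration('wrist'),allow_pickle=True)
im=bot.read_camera('wrist'); cv2.imwrite('pics/w1.png',im[:,:,::-1])
E
```

```text
[0.47394286 0.08390174 0.23025548] [1.05318647 1.26330285 0.27716297]
```

View pics/w1.png

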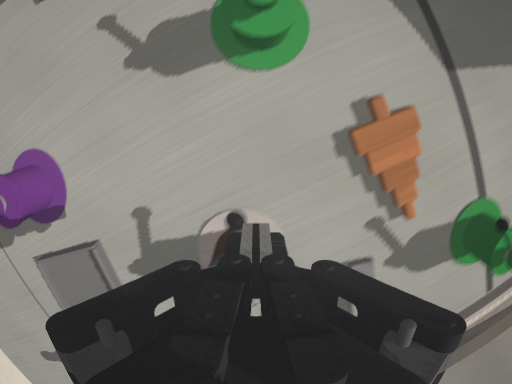

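```bash
python3 - <<'E'
from h import *
np.set_printoptions(precision=4,suppress=True)
c=np.load('w1.npy',allow_pickle=True).item()
print(onz('wrist',(236,219),.106,c))
im=cv2.imread('pics/w1.png')[200:280,190:290]
cv2.imwrite('pics/w1c.png',cv2.resize(im,None,fx=6,fy=6,interpolation=cv2.INTER_CUBIC))
E
```

```text
[0.4997 0.052  0.106 ]
```

View pics/w1c.png

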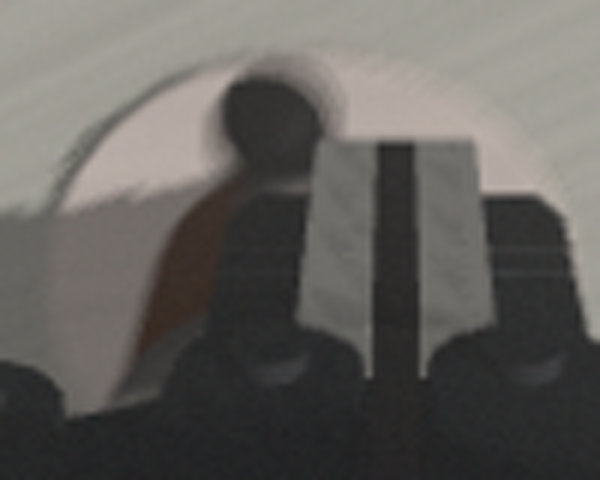

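>>> play_rows --motion '[{"dx":2,"dy":-5,"dz":0,"yaw":0,"grip":-1},{"dx":3,"dy":-7.5,"dz":-2,"yaw":0,"grip":-1},{"dx":3,"dy":-7.5,"dz":-6,"yaw":0,"grip":-1},{"dx":3,"dy":-7.5,"dz":-10,"yaw":0,"grip":-1},{"dx":3,"dy":-7.5,"dz":-12,"yaw":0,"grip":-1}]'

```text
clock: 2.08
eef_pos: [0.505, 0.0032, 0.1076]
eef_rot: [[-0.896, 0.444, -0.002], [0.444, 0.896, -0.006], [-0.0, -0.007, -1.0]]
wrist_force: [1.4, -0.4, 0.3]
width: -0.001
```

>>> play_rows --motion '[{"dx":0,"dy":0,"dz":-2,"yaw":0,"grip":-1},{"dx":0,"dy":0,"dz":-3,"yaw":0,"grip":-1}]'

```text
clock: 2.33
eef_pos: [0.5038, 0.0036, 0.0759]
eef_rot: [[-0.896, 0.444, -0.006], [0.444, 0.896, -0.005], [0.003, -0.007, -1.0]]
wrist_force: [-0.2, 0.1, -0.1]
width: -0.0
```

```bash
python3 - <<'E'
from h import *
s=bot.sense();print(s['clock'],s['eef_pos'],s['wrist_force'])
a=bot.read_camera('side');b=bot.read_camera('top')
o=np.hstack([cv2.resize(a[140:230,210:310],(400,360),interpolation=3),cv2.resize(b[145:235,215:315],(400,360),interpolation=3)])
cv2.imwrite('pics/c2.png',o[:,:,::-1])
E
```

```text
2.325 [0.50377284 0.00364775 0.07585423] [-0.17014994  0.05877302 -0.1124848 ]
```

View pics/c2.png

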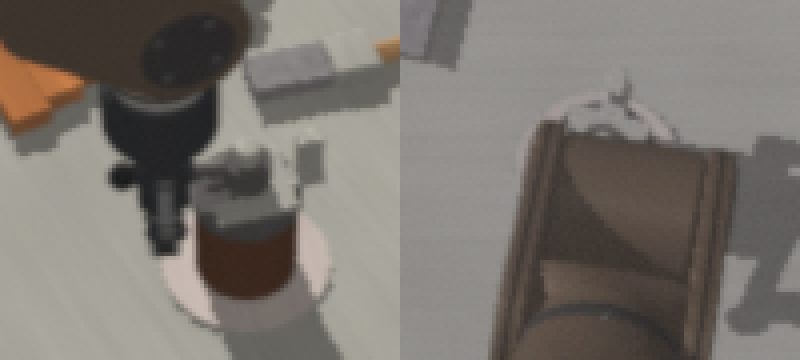

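```bash
cat > arc.py <<'E'
import sys
from h import *
C=np.array([0.574,0.013])
def status(d=20.5e-3):
    s=bot.sense();p=np.array(s['eef_pos'])[:2]-C;R=np.array(s['eef_rot'])
    r=np.hypot(*p);phi=np.arctan2(p[1],p[0]); off=np.arcsin(d/r)
    th=phi-off; f=np.array(s['wrist_force'])
    pd=np.array([np.sin(th),-np.cos(th)])
    ya=np.degrees(np.arctan2(R[1,1],R[0,1]))
    return s,th,np.sqrt(r*r-d*d),f,f[:2]@pd,ya,pd
def target(th,d=20.5e-3,rad=.062):
    return C+rad*np.array([np.cos(th),np.sin(th)])-d*np.array([np.sin(th),-np.cos(th)])
if __name__=='__main__':
    s,th,rad,f,fp,ya,pd=status()
    print('t %.2f th %.1f rad %.4f f'%(s['clock'],np.degrees(th),rad),np.round(f,1),'push %.1f yaw %.1f z %.4f'%(fp,ya,s['eef_pos'][2]))
    p=np.array(s['eef_pos'])[:2]
    for k in map(float,sys.argv[1:]):
        t=np.radians(np.degrees(th)-k); q=(target(t)-p)*100
        print(k,'dx %.2f dy %.2f dyaw %.1f'%(q[0],q[1],np.degrees(t)-90-ya))
E
python3 arc.py -10 0 5 10
```

```text
t 2.42 th -189.2 rad 0.0675 f [0.5 0.4 0.1] push 0.4 yaw 63.7 z 0.0764
-10.0 dx 0.82 dy -1.19 dyaw -332.8
0.0 dx 0.54 dy -0.09 dyaw -342.8
5.0 dx 0.48 dy 0.48 dyaw -347.8
10.0 dx 0.46 dy 1.05 dyaw -352.8
```

>>> play_rows --motion '[{"dx":0.3,"dy":0.5,"dz":0.6,"yaw":0,"grip":-1},{"dx":0.45,"dy":1.0,"dz":0.6,"yaw":0,"grip":-1},{"dx":0.5,"dy":1.3,"dz":0.6,"yaw":0,"grip":-1},{"dx":0.5,"dy":1.3,"dz":0.6,"yaw":0,"grip":-1}]'

```text
clock: 2.92
eef_pos: [0.5093, 0.0168, 0.0827]
eef_rot: [[-0.896, 0.443, -0.005], [0.443, 0.896, -0.006], [0.002, -0.007, -1.0]]
wrist_force: [1.2, -0.3, -0.5]
width: 0.001
```

```bash
sed -i 's/th=phi-off;/th=(phi-off)%(2*np.pi);/' arc.py; python3 arc.py 5 10 15
```

```text
t 2.92 th 158.2 rad 0.0615 f [ 1.2 -0.3 -0.5] push 0.2 yaw 63.7 z 0.0827
5.0 dx 0.02 dy 0.58 dyaw -0.5
10.0 dx 0.12 dy 1.14 dyaw -5.5
15.0 dx 0.28 dy 1.69 dyaw -10.5
```

>>> play_rows --motion '[{"dx":0,"dy":0.2,"dz":0,"yaw":0,"grip":-1},{"dx":0,"dy":0.4,"dz":0,"yaw":0,"grip":-1},{"dx":0,"dy":0.6,"dz":0,"yaw":0,"grip":-1},{"dx":0.05,"dy":0.8,"dz":0,"yaw":-2,"grip":-1}]'

```text
clock: 3.42
eef_pos: [0.5096, 0.0248, 0.0826]
eef_rot: [[-0.88, 0.475, -0.005], [0.475, 0.88, -0.006], [0.002, -0.008, -1.0]]
wrist_force: [-1.1, -2.4, -0.0]
width: 0.004
```

```bash
python3 arc.py 5 10 15
```

```text
t 3.42 th 151.4 rad 0.0622 f [-1.1 -2.4 -0. ] push -2.6 yaw 61.6 z 0.0826
5.0 dx 0.15 dy 0.55 dyaw -5.3
10.0 dx 0.32 dy 1.09 dyaw -10.3
15.0 dx 0.54 dy 1.61 dyaw -15.3
```

>>> play_rows --motion '[{"dx":0.07,"dy":0.28,"dz":0,"yaw":-2.5,"grip":-1},{"dx":0.15,"dy":0.55,"dz":0,"yaw":-5,"grip":-1},{"dx":0.23,"dy":0.82,"dz":0,"yaw":-7.5,"grip":-1},{"dx":0.32,"dy":1.09,"dz":0,"yaw":-10,"grip":-1}]'

```text
clock: 3.92
eef_pos: [0.5116, 0.035, 0.0825]
eef_rot: [[-0.784, 0.621, -0.01], [0.621, 0.784, -0.007], [0.004, -0.011, -1.0]]
wrist_force: [-3.9, -2.9, 3.5]
width: -0.001
```

```bash
python3 arc.py 3 6 9 12
```

```text
t 3.92 th 142.5 rad 0.0629 f [-3.9 -2.9  3.5] push -4.6 yaw 51.6 z 0.0825
3.0 dx 0.19 dy 0.27 dyaw -2.1
6.0 dx 0.33 dy 0.58 dyaw -5.1
9.0 dx 0.48 dy 0.88 dyaw -8.1
12.0 dx 0.65 dy 1.18 dyaw -11.1
```

>>> play_rows --motion '[{"dx":0.19,"dy":0.27,"dz":0,"yaw":-2,"grip":-1},{"dx":0.33,"dy":0.58,"dz":0,"yaw":-5,"grip":-1},{"dx":0.48,"dy":0.88,"dz":0,"yaw":-8,"grip":-1},{"dx":0.65,"dy":1.18,"dz":0,"yaw":-11,"grip":-1}]'

```text
clock: 4.42
eef_pos: [0.5169, 0.0464, 0.0824]
eef_rot: [[-0.65, 0.76, -0.015], [0.76, 0.65, -0.006], [0.005, -0.015, -1.0]]
wrist_force: [-5.1, -1.2, 3.2]
width: -0.001
```

```bash
python3 arc.py 3 6 9 12 15
```

```text
t 4.42 th 131.7 rad 0.0629 f [-5.1 -1.2  3.2] push -4.6 yaw 40.5 z 0.0824
3.0 dx 0.24 dy 0.22 dyaw -1.9
6.0 dx 0.43 dy 0.50 dyaw -4.9
9.0 dx 0.64 dy 0.77 dyaw -7.9
12.0 dx 0.87 dy 1.03 dyaw -10.9
15.0 dx 1.10 dy 1.28 dyaw -13.9
```

>>> play_rows --motion '[{"dx":0.24,"dy":0.22,"dz":0,"yaw":-2,"grip":-1},{"dx":0.43,"dy":0.5,"dz":0,"yaw":-5,"grip":-1},{"dx":0.64,"dy":0.77,"dz":0,"yaw":-8,"grip":-1},{"dx":0.87,"dy":1.03,"dz":0,"yaw":-11,"grip":-1},{"dx":1.1,"dy":1.28,"dz":0,"yaw":-14,"grip":-1}]'

```text
clock: 5.05
eef_pos: [0.5265, 0.0592, 0.0821]
eef_rot: [[-0.446, 0.895, -0.02], [0.895, 0.446, -0.002], [0.007, -0.019, -1.0]]
wrist_force: [-4.2, -1.5, 2.4]
width: -0.002
```

```bash
python3 arc.py 2 4 6 8 10
```

```text
t 5.05 th 117.8 rad 0.0630 f [-4.2 -1.5  2.4] push -4.4 yaw 26.5 z 0.0821
2.0 dx 0.21 dy 0.07 dyaw -0.7
4.0 dx 0.37 dy 0.23 dyaw -2.7
6.0 dx 0.55 dy 0.38 dyaw -4.7
8.0 dx 0.72 dy 0.52 dyaw -6.7
10.0 dx 0.90 dy 0.66 dyaw -8.7
```

>>> play_rows --motion '[{"dx":0.21,"dy":0.07,"dz":0,"yaw":-1,"grip":-1},{"dx":0.37,"dy":0.23,"dz":0,"yaw":-3,"grip":-1},{"dx":0.5,"dy":0.34,"dz":0,"yaw":-5,"grip":-1}]'

```text
clock: 5.42
eef_pos: [0.531, 0.0628, 0.0818]
eef_rot: [[-0.364, 0.931, -0.022], [0.931, 0.364, -0.0], [0.008, -0.02, -1.0]]
wrist_force: [-4.5, 0.7, 2.3]
width: -0.002
```

```bash
python3 arc.py 2 4 6 8 10
```

```text
t 5.42 th 112.6 rad 0.0625 f [-4.5  0.7  2.3] push -3.9 yaw 21.4 z 0.0818
2.0 dx 0.20 dy 0.10 dyaw -0.7
4.0 dx 0.38 dy 0.24 dyaw -2.7
6.0 dx 0.56 dy 0.37 dyaw -4.7
8.0 dx 0.75 dy 0.50 dyaw -6.7
10.0 dx 0.94 dy 0.62 dyaw -8.7
```

>>> play_rows --motion '[{"dx":0.2,"dy":0.1,"dz":0,"yaw":-1,"grip":-1},{"dx":0.38,"dy":0.24,"dz":0,"yaw":-3,"grip":-1},{"dx":0.56,"dy":0.37,"dz":0,"yaw":-5,"grip":-1}]'

```text
clock: 5.8
eef_pos: [0.5366, 0.0667, 0.0818]
eef_rot: [[-0.279, 0.96, -0.022], [0.96, 0.279, 0.002], [0.008, -0.021, -1.0]]
wrist_force: [-3.9, 1.0, 1.1]
width: 0.0
```

```bash
python3 arc.py 2 4 6 8 10
```

```text
t 5.80 th 106.6 rad 0.0622 f [-3.9  1.   1.1] push -3.5 yaw 16.2 z 0.0818
2.0 dx 0.19 dy 0.11 dyaw -1.7
4.0 dx 0.39 dy 0.23 dyaw -3.7
6.0 dx 0.59 dy 0.35 dyaw -5.7
8.0 dx 0.79 dy 0.45 dyaw -7.7
10.0 dx 0.99 dy 0.55 dyaw -9.7
```

Force is falling as the nut loosens, so I'll continue in the same small steps.

>>> play_rows --motion '[{"dx":0.19,"dy":0.11,"dz":0,"yaw":-2,"grip":-1},{"dx":0.39,"dy":0.23,"dz":0,"yaw":-4,"grip":-1},{"dx":0.59,"dy":0.35,"dz":0,"yaw":-6,"grip":-1}]'

```text
clock: 6.18
eef_pos: [0.5427, 0.0705, 0.0818]
eef_rot: [[-0.175, 0.984, -0.022], [0.984, 0.175, 0.005], [0.008, -0.02, -1.0]]
wrist_force: [-5.3, 1.4, 3.1]
width: 0.002
```

```bash
python3 arc.py 2 4 6 8 10
```

```text
t 6.17 th 100.3 rad 0.0621 f [-5.3  1.4  3.1] push -5.0 yaw 10.1 z 0.0818
2.0 dx 0.20 dy 0.09 dyaw -1.8
4.0 dx 0.41 dy 0.19 dyaw -3.8
6.0 dx 0.62 dy 0.28 dyaw -5.8
8.0 dx 0.83 dy 0.37 dyaw -7.8
10.0 dx 1.05 dy 0.44 dyaw -9.8
```

>>> play_rows --motion '[{"dx":0.2,"dy":0.09,"dz":0,"yaw":-2,"grip":-1},{"dx":0.41,"dy":0.19,"dz":0,"yaw":-4,"grip":-1}]'

```text
clock: 6.42
eef_pos: [0.547, 0.0726, 0.0818]
eef_rot: [[-0.104, 0.994, -0.021], [0.995, 0.104, 0.006], [0.008, -0.02, -1.0]]
wrist_force: [-4.0, 1.0, 0.7]
width: 0.0
```

```bash
python3 arc.py 2 4 6 8 10
```

```text
t 6.42 th 96.1 rad 0.0621 f [-4.   1.   0.7] push -3.9 yaw 6.0 z 0.0818
2.0 dx 0.21 dy 0.08 dyaw -1.9
4.0 dx 0.42 dy 0.16 dyaw -3.9
6.0 dx 0.64 dy 0.24 dyaw -5.9
8.0 dx 0.85 dy 0.31 dyaw -7.9
10.0 dx 1.07 dy 0.37 dyaw -9.9
```

>>> play_rows --motion '[{"dx":0.21,"dy":0.08,"dz":0,"yaw":-2,"grip":-1},{"dx":0.42,"dy":0.16,"dz":0,"yaw":-4,"grip":-1},{"dx":0.58,"dy":0.22,"dz":0,"yaw":-5.5,"grip":-1}]'

```text
clock: 6.8
eef_pos: [0.5531, 0.0749, 0.0819]
eef_rot: [[-0.006, 1.0, -0.02], [1.0, 0.006, 0.008], [0.009, -0.02, -1.0]]
wrist_force: [-3.0, 1.1, 2.5]
width: 0.0
```

```bash
python3 arc.py 2 4 6 8 10
```

```text
t 6.80 th 90.4 rad 0.0621 f [-3.   1.1  2.5] push -3.0 yaw 0.4 z 0.0819
2.0 dx 0.22 dy 0.06 dyaw -2.0
4.0 dx 0.44 dy 0.13 dyaw -4.0
6.0 dx 0.66 dy 0.18 dyaw -6.0
8.0 dx 0.88 dy 0.23 dyaw -8.0
10.0 dx 1.11 dy 0.26 dyaw -10.0
```

>>> play_rows --motion '[{"dx":0.22,"dy":0.06,"dz":0,"yaw":-2,"grip":-1},{"dx":0.44,"dy":0.13,"dz":0,"yaw":-4,"grip":-1},{"dx":0.6,"dy":0.17,"dz":0,"yaw":-5.5,"grip":-1}]'

```text
clock: 7.18
eef_pos: [0.5559, 0.0769, 0.0811]
eef_rot: [[0.091, 0.995, -0.029], [0.996, -0.091, 0.01], [0.008, -0.029, -1.0]]
wrist_force: [-14.1, 0.7, 7.2]
width: -0.001
```

```bash
python3 arc.py 2 4 6 8 10
```

```text
t 7.17 th 87.9 rad 0.0631 f [-14.1   0.7   7.2] push -14.2 yaw -5.2 z 0.0811
2.0 dx 0.22 dy -0.05 dyaw 1.1
4.0 dx 0.44 dy -0.00 dyaw -0.9
6.0 dx 0.66 dy 0.04 dyaw -2.9
8.0 dx 0.89 dy 0.08 dyaw -4.9
10.0 dx 1.11 dy 0.11 dyaw -6.9
```

>>> play_rows --motion '[{"dx":-0.6,"dy":0,"dz":0,"yaw":2,"grip":-1},{"dx":-1.5,"dy":0,"dz":0,"yaw":5,"grip":-1},{"dx":-2.5,"dy":0,"dz":0,"yaw":5,"grip":-1},{"dx":-2.5,"dy":0,"dz":3,"yaw":5,"grip":-1},{"dx":-2.5,"dy":0,"dz":8,"yaw":5,"grip":-1}]'

```text
clock: 7.8
eef_pos: [0.5296, 0.0766, 0.1599]
eef_rot: [[0.006, 0.999, -0.033], [1.0, -0.005, 0.008], [0.008, -0.033, -0.999]]
wrist_force: [0.8, 0.7, 0.5]
width: -0.002
```

>>> play_rows --motion '[{"dx":-2,"dy":4,"dz":6,"yaw":10,"grip":0},{"dx":-4,"dy":8,"dz":6,"yaw":20,"grip":0},{"dx":-4,"dy":12,"dz":6,"yaw":30,"grip":0},{"dx":-4,"dy":16,"dz":6,"yaw":40,"grip":-0.3}]'

```text
clock: 8.3
eef_pos: [0.49, 0.2378, 0.2208]
eef_rot: [[-0.642, 0.766, -0.026], [0.767, 0.642, -0.014], [0.006, -0.029, -1.0]]
wrist_force: [-0.4, 0.3, 0.4]
width: 0.352
```

```bash
python3 - <<'E'
from h import *
s=bot.sense();print(s['clock'],s['eef_pos'],s['wrist_force'],s['width'])
a=bot.read_camera('side');b=bot.read_camera('top')
cv2.imwrite('pics/s3.png',a[:,:,::-1]);cv2.imwrite('pics/t3.png',b[:,:,::-1])
o=np.hstack([cv2.resize(a[150:210,235:315],(800,600),interpolation=3)[:, :400*2]]);cv2.imwrite('pics/s3c.png',o[:,:,::-1])
o=cv2.resize(b[140:200,230:310],(800,600),interpolation=3);cv2.imwrite('pics/t3c.png',o[:,:,::-1])
E
```

```text
8.3 [0.48995253 0.23781506 0.22082401] [-0.38352236  0.25910695  0.43215265] 0.3521833045439483
```

View pics/s3c.png

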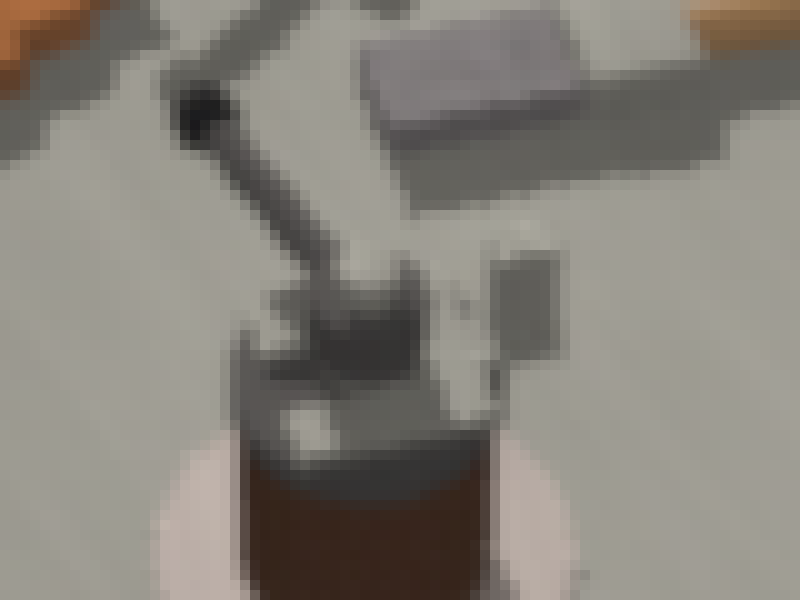

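View pics/t3c.png

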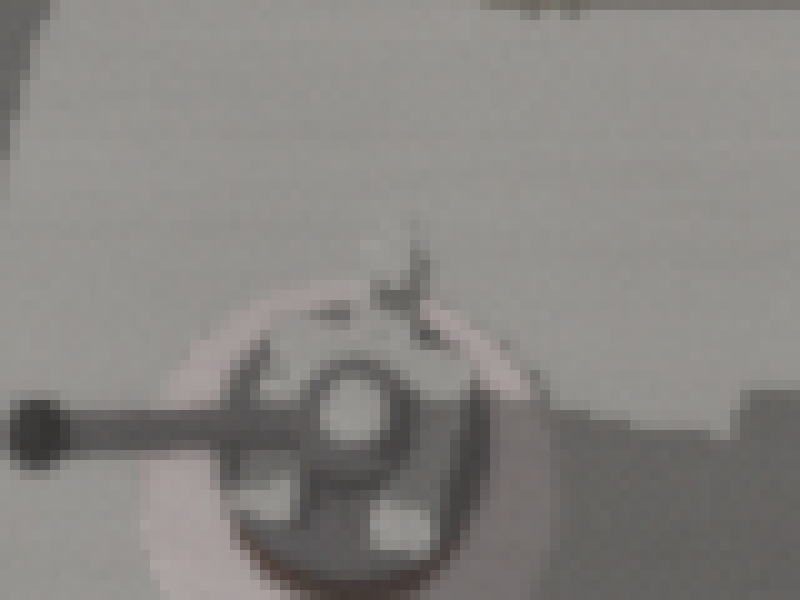

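```bash
python3 - <<'E'
from h import *
np.set_printoptions(precision=4,suppress=True)
b=tri(('top',(233.9,183.4)),('side',(255.3,161.0)));print('ball',b)
s=tri(('top',(265.2,181)),('side',(235+37.2,150+25)));print('stud?',s)
t=tri(('top',(269.2,164.5)),('side',(287.6,173.2)));print('tabtop',t, onz('top',(269.2,164.5),.127),onz('side',(287.6,173.2),.127))
C=np.array([.574,.013]);d=b[:2]-C;print(np.degrees(np.arctan2(d[1],d[0])),np.hypot(*d))
c=bot.get_calibration('wrist');o=-c['R'].T@c['t'];S=bot.sense();R=np.array(S['eef_rot']);print('cam in tool',R.T@(o-S['eef_pos']),'axis',R.T@c['R'][2])
for z in(.105,.108,.11,.112,.114):print(z,proj('top',np.array([*b[:2],z])),onz('top',(233.9,183.4),z),onz('side',(255.3,161.0),z))
E
```

```text
ball [0.5732 0.0988 0.1114]
stud? [0.576  0.0136 0.1328]
tabtop [0.6208 0.0026 0.1255] [0.6192 0.0031 0.127 ] [0.6212 0.0013 0.127 ]
90.5337391260087 0.08577290065417763
cam in tool [ 0.0674  0.0014 -0.1426] axis [-0.2641  0.0002  0.9645]
0.105 [234.232  183.2137] [0.5727 0.0997 0.105 ] [0.5778 0.1036 0.105 ]
0.108 [234.1727 183.0234] [0.5722 0.0995 0.108 ] [0.5764 0.1011 0.108 ]
0.11 [234.133  182.8961] [0.5718 0.0994 0.11  ] [0.5755 0.0995 0.11  ]
0.112 [234.0932 182.7683] [0.5715 0.0993 0.112 ] [0.5746 0.0979 0.112 ]
0.114 [234.0533 182.6401] [0.5711 0.0992 0.114 ] [0.5737 0.0963 0.114 ]
```

>>> play_rows --motion '[{"dx":4,"dy":-5,"dz":0,"yaw":8,"grip":-0.4},{"dx":8,"dy":-10,"dz":0,"yaw":16,"grip":-0.4},{"dx":12,"dy":-15,"dz":0,"yaw":24,"grip":-0.4},{"dx":16,"dy":-20,"dz":0,"yaw":32,"grip":-0.4},{"dx":19,"dy":-25,"dz":0,"yaw":36,"grip":-0.4}]'

```text
clock: 9.02
eef_pos: [0.6806, -0.0131, 0.2203]
eef_rot: [[-0.97, 0.243, -0.012], [0.244, 0.969, -0.028], [0.005, -0.03, -1.0]]
wrist_force: [0.7, 0.1, 0.3]
width: 0.298
```

>>> play_rows --motion '[{"dx":0,"dy":0,"dz":0,"yaw":0,"grip":-0.4}]'

```text
clock: 9.15
eef_pos: [0.6821, -0.0184, 0.2198]
eef_rot: [[-0.968, 0.251, -0.011], [0.251, 0.967, -0.029], [0.004, -0.031, -1.0]]
wrist_force: [0.4, -0.0, -0.1]
width: 0.298
```

```bash
python3 - <<'E'
from h import *
s=bot.sense();print(s['clock'],s['eef_pos'],s['wrist_force'],s['width'])
np.save('w4.npy',bot.get_calibration('wrist'),allow_pickle=True)
a=bot.read_camera('wrist');cv2.imwrite('pics/w4.png',a[:,:,::-1])
X=np.array([.62,.002,.127]);p=proj('wrist',X);print(p)
u,v=map(int,p);y0=max(v-60,0);x0=max(u-80,0)
print(x0,y0)
cv2.imwrite('pics/w4c.png',cv2.resize(a[y0:y0+120,x0:x0+160],(800,600),interpolation=3)[:,:,::-1])
E
```

```text
9.15 [ 0.68211899 -0.01840304  0.2197705 ] [ 0.39466289 -0.04586857 -0.06853829] 0.2980148257939406
[260.42645416 112.59335039]
180 52
```

View pics/w4c.png

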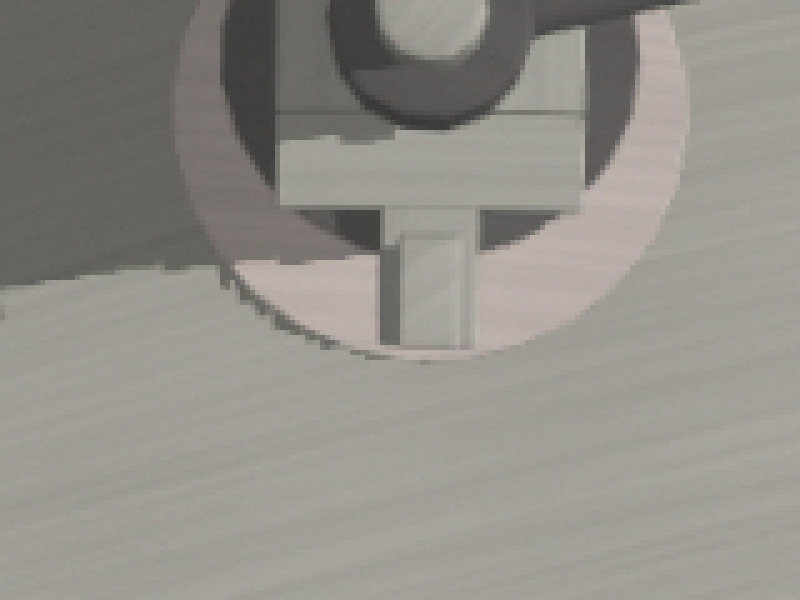

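The crop shows the tab top at crop (401–464, 235–347) and the plate's front edge from (276,206) to (582,210). The plate is square to the tool.

```bash
python3 - <<'E'
from h import *
np.set_printoptions(precision=4,suppress=True)
c=np.load('w4.npy',allow_pickle=True).item()
P=lambda q,z:onz('wrist',(180+q[0]/5,52+q[1]/5),z,c)[:2]
T=[P(q,.127) for q in [(401,235),(464,235),(461,347),(403,347)]]
print('tab',np.mean(T,0));
ax=(T[3]+T[2]-T[0]-T[1])/2;print(np.linalg.norm(ax),np.degrees(np.arctan2(ax[1],ax[0])),np.linalg.norm(T[1]-T[0]))
a,b=P((276,206),.091),P((582,210),.091);d=b-a;print('front',a,b,np.linalg.norm(d),np.degrees(np.arctan2(d[1],d[0]))-90)
d=d/np.linalg.norm(d);x=np.array([d[1],-d[0]]);m=(a+b)/2;print('mid',m-.03*x,'tab from plate',m+.015*x)
l,r=P((276,112),.091),P((583,114),.091);
n=P((432,25),.131);print('stud top',n)
e=P((178,0),.121)
s=bot.sense();R=np.array(s['eef_rot']);print('tool',s['eef_pos'],'yaw x=',np.degrees(np.arctan2(R[1,1],R[0,1]))-90)
E
```

```text
tab [0.6203 0.0051]
0.01775552076753421 -14.62111400964168 0.009841779851866623
front [ 0.5982 -0.0181] [0.6124 0.0353] 0.05523122248168781 -14.99114663175311
mid [0.5763 0.0163] tab from plate [0.6198 0.0047]
stud top [0.5798 0.0155]
tool [ 0.6812 -0.0164  0.2197] yaw x= -14.451959325267737
```

>>> play_rows --motion '[{"dx":-3,"dy":1,"dz":0,"yaw":-0.4,"grip":-0.4},{"dx":-6.1,"dy":2.05,"dz":0,"yaw":-0.4,"grip":-0.4},{"dx":-6.1,"dy":2.05,"dz":-2,"yaw":-0.4,"grip":-0.4},{"dx":-6.1,"dy":2.05,"dz":-5,"yaw":-0.4,"grip":-0.4},{"dx":-6.1,"dy":2.05,"dz":-6,"yaw":-0.4,"grip":-0.4}]'

```text
clock: 9.82
eef_pos: [0.6186, 0.0047, 0.1566]
eef_rot: [[-0.966, 0.256, -0.017], [0.257, 0.966, -0.027], [0.009, -0.031, -0.999]]
wrist_force: [-0.1, -0.2, -0.4]
width: 0.3
```

```bash
python3 - <<'E'
from h import *
np.set_printoptions(precision=4,suppress=True)
s=bot.sense();print(s['clock'],s['eef_pos'],s['wrist_force'],s['width'])
a=bot.read_camera('wrist')
cv2.imwrite('pics/w5.png',a[:,:,::-1])
print(bot.sense()['eef_pos'])
E
```

```text
9.825 [0.6186 0.0047 0.1566] [-0.0522 -0.1744 -0.3561] 0.29992437561881313
[0.6185 0.0046 0.1561]
```

View pics/w5.png

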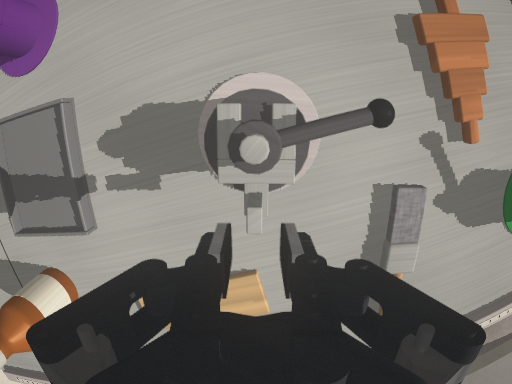

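>>> play_rows --motion '[{"dx":0.1,"dy":0,"dz":-2,"yaw":0,"grip":-0.4},{"dx":0.15,"dy":0,"dz":-4,"yaw":0,"grip":-0.4},{"dx":0.15,"dy":0,"dz":-5.5,"yaw":0,"grip":-0.4},{"dx":0.15,"dy":0,"dz":-5.9,"yaw":0,"grip":-0.4},{"dx":0.15,"dy":0,"dz":-5.9,"yaw":0,"grip":-0.4}]'

```text
clock: 10.5
eef_pos: [0.6202, 0.0046, 0.097]
eef_rot: [[-0.966, 0.256, -0.018], [0.257, 0.966, -0.027], [0.01, -0.031, -0.999]]
wrist_force: [-0.2, 0.1, 0.8]
width: 0.299
```

```bash
python3 - <<'E'
from h import *
np.set_printoptions(precision=4,suppress=True)
a=bot.read_camera('side')
cv2.imwrite('pics/s6.png',cv2.resize(a[120:210,230:350],(800,600),interpolation=3)[:,:,::-1])
a=bot.read_camera('wrist')
cv2.imwrite('pics/w6.png',cv2.resize(a[150:300,180:330],(600,600),interpolation=3)[:,:,::-1])
E
```

View pics/s6.png

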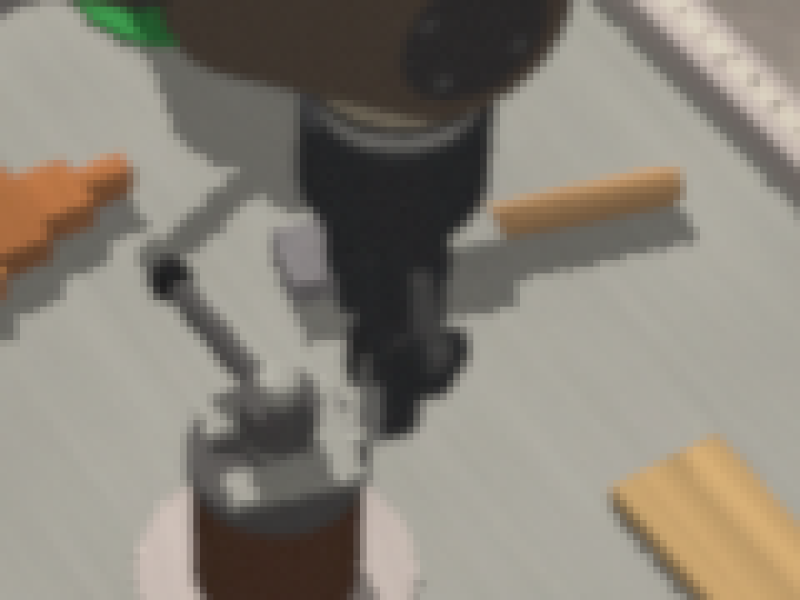

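View pics/w6.png

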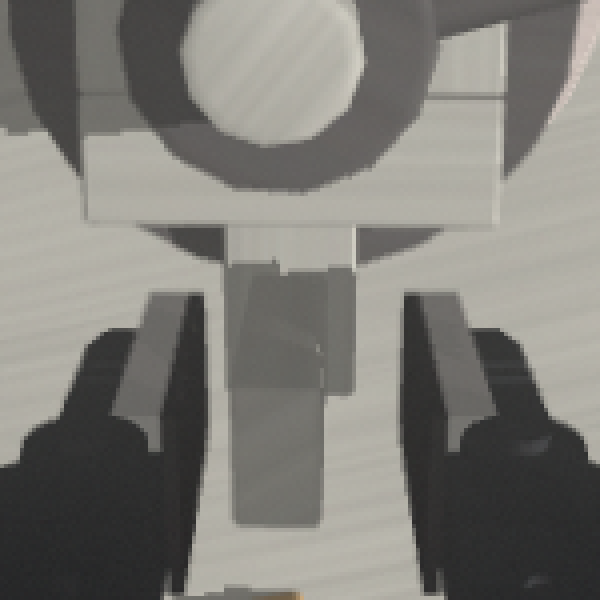

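Both the wrist view (tab centre crop x 278–290, finger midpoint about 305) and the fixed cameras say the gripper is about 2 mm too far toward +y. I'll correct that, then close.

>>> play_rows --motion '[{"dx":-0.06,"dy":-0.22,"dz":0,"yaw":0,"grip":-0.4},{"dx":-0.06,"dy":-0.22,"dz":0,"yaw":0,"grip":-0.5},{"dx":-0.06,"dy":-0.22,"dz":0,"yaw":0,"grip":-0.6}]'

```text
clock: 10.98
eef_pos: [0.6203, 0.0022, 0.0983]
eef_rot: [[-0.966, 0.256, -0.015], [0.257, 0.966, -0.028], [0.008, -0.031, -0.999]]
wrist_force: [0.4, 0.5, 0.0]
width: 0.203
```

```bash
python3 - <<'E'
from h import *
a=bot.read_camera('wrist')
cv2.imwrite('pics/w7.png',cv2.resize(a[150:300,180:330],(600,600),interpolation=3)[:,:,::-1])
E
```

```text
(no output)
```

View pics/w7.png

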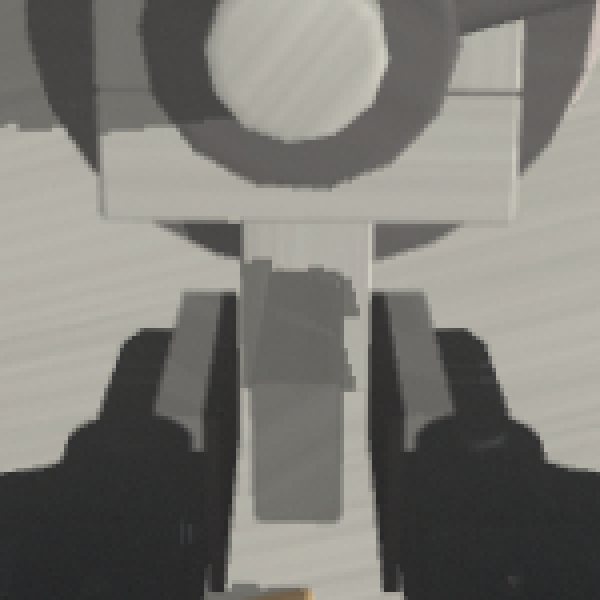

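>>> play_rows --motion '[{"dx":0,"dy":-0.06,"dz":0,"yaw":0,"grip":-0.7},{"dx":0,"dy":-0.06,"dz":0,"yaw":0,"grip":-0.85},{"dx":0,"dy":-0.06,"dz":0,"yaw":0,"grip":-1},{"dx":0,"dy":-0.06,"dz":0,"yaw":0,"grip":-1},{"dx":0,"dy":-0.06,"dz":0,"yaw":0,"grip":-1}]'

```text
clock: 11.65
eef_pos: [0.6207, 0.0018, 0.0988]
eef_rot: [[-0.966, 0.256, -0.014], [0.257, 0.966, -0.027], [0.007, -0.03, -1.0]]
wrist_force: [-0.0, 1.4, 4.9]
width: 0.107
```

>>> play_rows --motion '[{"dx":0.5,"dy":-0.13,"dz":0,"yaw":0,"grip":-1},{"dx":1.0,"dy":-0.26,"dz":0,"yaw":0,"grip":-1},{"dx":1.5,"dy":-0.4,"dz":0,"yaw":0,"grip":-1}]'

```text
clock: 12.02
eef_pos: [0.6348, -0.0021, 0.0985]
eef_rot: [[-0.966, 0.256, -0.018], [0.256, 0.966, -0.027], [0.011, -0.031, -0.999]]
wrist_force: [-4.2, 1.8, 5.0]
width: 0.106
```

```bash
python3 - <<'E'
from h import *
s=bot.sense();print(s['clock'],s['eef_pos'],s['wrist_force'],s['width'])
a=bot.read_camera('wrist')
cv2.imwrite('pics/w8.png',cv2.resize(a[80:300,130:350],(600,600),interpolation=3)[:,:,::-1])
E
```

```text
12.025 [ 0.63477221 -0.00214298  0.09849864] [-4.24804118  1.7609608   5.03208217] 0.1058187916560111
```

View pics/w8.png

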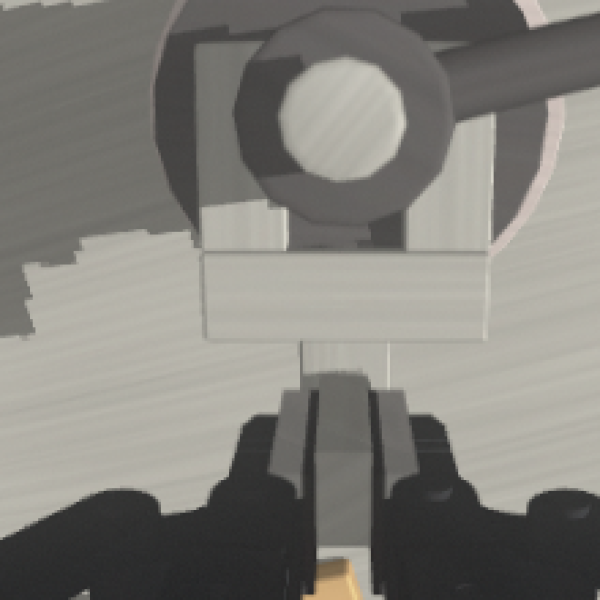

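>>> play_rows --motion '[{"dx":0.8,"dy":-0.21,"dz":0,"yaw":0,"grip":-1},{"dx":1.6,"dy":-0.42,"dz":0,"yaw":0,"grip":-1},{"dx":2.4,"dy":-0.64,"dz":0,"yaw":0,"grip":-1},{"dx":3.2,"dy":-0.85,"dz":0,"yaw":0,"grip":-1}]'

```text
clock: 12.58
eef_pos: [0.6677, -0.011, 0.0982]
eef_rot: [[-0.966, 0.256, -0.018], [0.257, 0.966, -0.027], [0.01, -0.031, -0.999]]
wrist_force: [-2.3, 1.0, 3.8]
width: 0.106
```

>>> play_rows --motion '[{"dx":0.8,"dy":-0.21,"dz":0,"yaw":0,"grip":-1},{"dx":1.6,"dy":-0.42,"dz":0,"yaw":0,"grip":-1},{"dx":2.4,"dy":-0.64,"dz":0,"yaw":0,"grip":-1},{"dx":3.2,"dy":-0.85,"dz":0,"yaw":0,"grip":-1}]'

```text
clock: 13.08
eef_pos: [0.7002, -0.0199, 0.0973]
eef_rot: [[-0.966, 0.256, -0.018], [0.257, 0.966, -0.027], [0.01, -0.031, -0.999]]
wrist_force: [-0.4, -0.2, -1.7]
width: 0.105
```

```bash
python3 - <<'E'
from h import *
s=bot.sense();print(s['clock'],s['eef_pos'],s['wrist_force'],s['width'])
a=bot.read_camera('side');cv2.imwrite('pics/s9.png',cv2.resize(a[120:240,230:390],(800,600),interpolation=3)[:,:,::-1])
a=bot.read_camera('wrist');cv2.imwrite('pics/w9.png',a[:,:,::-1])
E
```

```text
13.075 [ 0.70016523 -0.01987498  0.09725979] [-0.4493049  -0.23620154 -1.68152967] 0.10533351031754355
```

View pics/s9.png

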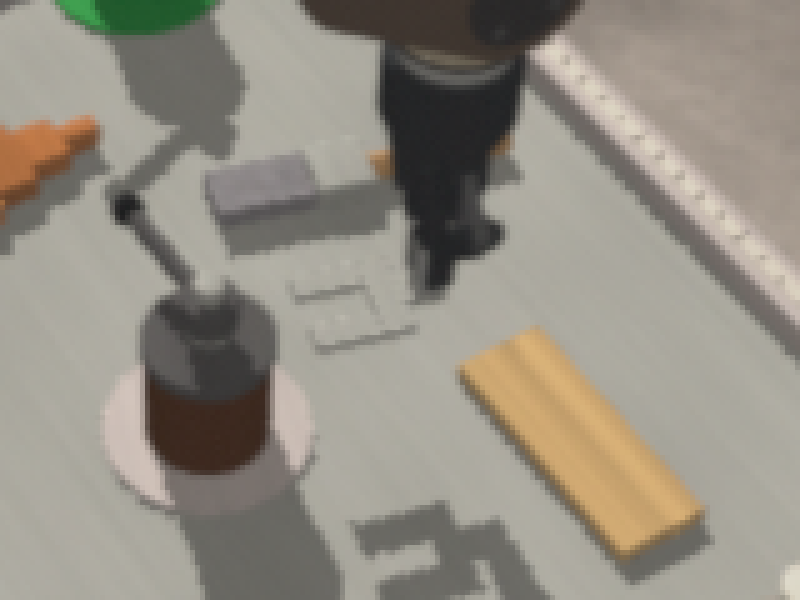

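View pics/w9.png

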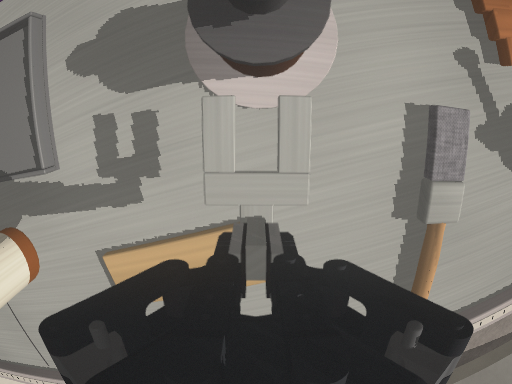

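>>> play_rows --motion '[{"dx":0.5,"dy":-0.1,"dz":1,"yaw":0,"grip":-1},{"dx":0.5,"dy":-0.5,"dz":3,"yaw":0,"grip":-1},{"dx":0,"dy":-2,"dz":5,"yaw":0,"grip":-1},{"dx":-1.5,"dy":-5,"dz":6,"yaw":1,"grip":-1},{"dx":-3.5,"dy":-8,"dz":6,"yaw":2,"grip":-1}]'

```text
clock: 13.8
eef_pos: [0.6663, -0.102, 0.1619]
eef_rot: [[-0.975, 0.222, -0.011], [0.222, 0.975, -0.03], [0.004, -0.032, -0.999]]
wrist_force: [-0.7, -0.6, -2.0]
width: 0.105
```

>>> play_rows --motion '[{"dx":-2,"dy":-3.5,"dz":0,"yaw":1,"grip":-1},{"dx":-4,"dy":-7,"dz":0,"yaw":2,"grip":-1},{"dx":-6,"dy":-10.5,"dz":0,"yaw":3,"grip":-1},{"dx":-8,"dy":-14,"dz":0,"yaw":4,"grip":-1},{"dx":-9.5,"dy":-16.5,"dz":0,"yaw":4,"grip":-1}]'

```text
clock: 14.42
eef_pos: [0.5702, -0.2696, 0.1643]
eef_rot: [[-0.988, 0.155, -0.006], [0.155, 0.987, -0.033], [0.001, -0.034, -0.999]]
wrist_force: [-0.0, 1.3, -2.1]
width: 0.103
```

>>> play_rows --motion '[{"dx":0,"dy":0,"dz":0,"yaw":0,"grip":-1}]'

```text
clock: 14.55
eef_pos: [0.569, -0.2722, 0.1662]
eef_rot: [[-0.987, 0.159, -0.005], [0.159, 0.987, -0.034], [-0.001, -0.035, -0.999]]
wrist_force: [0.2, 1.3, -1.3]
width: 0.107
```

```bash
python3 - <<'E'
from h import *
s=bot.sense();print(s['clock'],s['eef_pos'],s['wrist_force'],s['width'])
a=bot.read_camera('side');cv2.imwrite('pics/s10.png',a[:,:,::-1])
a=bot.read_camera('wrist');cv2.imwrite('pics/w10.png',a[:,:,::-1])
E
```

```text
14.55 [ 0.56899272 -0.27217386  0.16619531] [ 0.22680518  1.34749542 -1.27752933] 0.10682583008685179
```

View pics/s10.png

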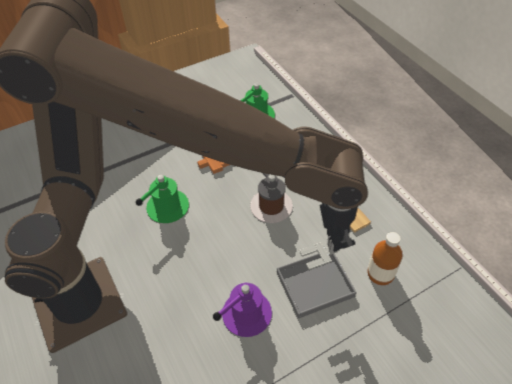

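View pics/w10.png

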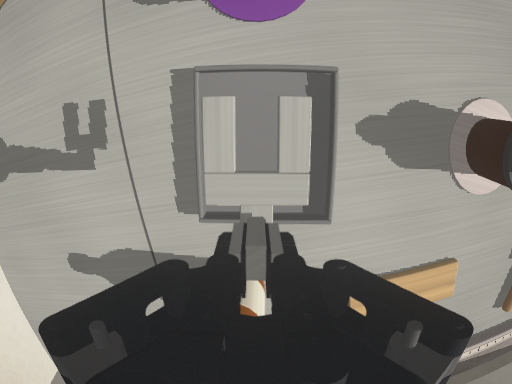

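```bash
python3 - <<'E'
from h import *
np.set_printoptions(precision=4,suppress=True)
c=[onz('wrist',q,.024)[:2] for q in [(195,67),(337,68),(334,222),(200,221)]]
print(c,np.mean(c,0),[np.linalg.norm(c[i]-c[i-1]) for i in range(4)])
d=c[2]-c[1];print(np.degrees(np.arctan2(d[1],d[0])))
print(bot.sense()['eef_pos'])
E
```

```text
[array([ 0.4537, -0.3143]), array([ 0.4754, -0.18  ]), array([ 0.6299, -0.2002]), array([ 0.6082, -0.3389])] [ 0.5418 -0.2583] [np.float64(0.1563890057038131), np.float64(0.13600798632346223), np.float64(0.15580063492561483), np.float64(0.1404006915950845)]
-7.457291358893184
[ 0.5703 -0.2705  0.1662]
```

>>> play_rows --motion '[{"dx":-0.3,"dy":0.5,"dz":-3,"yaw":0,"grip":-1},{"dx":-0.3,"dy":0.6,"dz":-6,"yaw":0,"grip":-1},{"dx":-0.3,"dy":0.6,"dz":-9,"yaw":0,"grip":-1},{"dx":-0.3,"dy":0.6,"dz":-11.5,"yaw":0,"grip":-1},{"dx":-0.3,"dy":0.6,"dz":-12.5,"yaw":0,"grip":-1}]'

```text
clock: 15.28
eef_pos: [0.5669, -0.263, 0.0398]
eef_rot: [[-0.988, 0.155, -0.006], [0.155, 0.987, -0.033], [0.001, -0.033, -0.999]]
wrist_force: [-0.4, 0.6, -1.7]
width: 0.103
```

>>> play_rows --motion '[{"dx":0,"dy":0,"dz":-0.4,"yaw":0,"grip":-1}]'

```text
clock: 15.4
eef_pos: [0.5675, -0.2626, 0.0362]
eef_rot: [[-0.988, 0.154, -0.005], [0.154, 0.987, -0.033], [0.0, -0.033, -0.999]]
wrist_force: [0.5, 0.7, -0.8]
width: 0.106
```

```bash
python3 - <<'E'
from h import *
s=bot.sense();print(s['clock'],s['eef_pos'],s['wrist_force'],s['width'])
a=bot.read_camera('wrist');cv2.imwrite('pics/w11.png',a[:,:,::-1])
a=bot.read_camera('side');cv2.imwrite('pics/s11.png',cv2.resize(a[210:330,240:400],(800,600),interpolation=3)[:,:,::-1])
E
```

```text
15.4 [ 0.56754363 -0.26260169  0.03615941] [ 0.51974607  0.72556611 -0.79317466] 0.10636653935980804
```

View pics/w11.png

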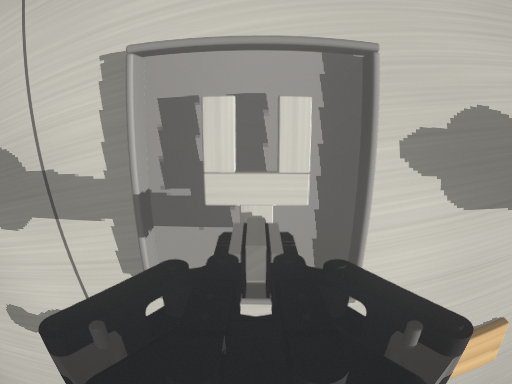

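View pics/s11.png

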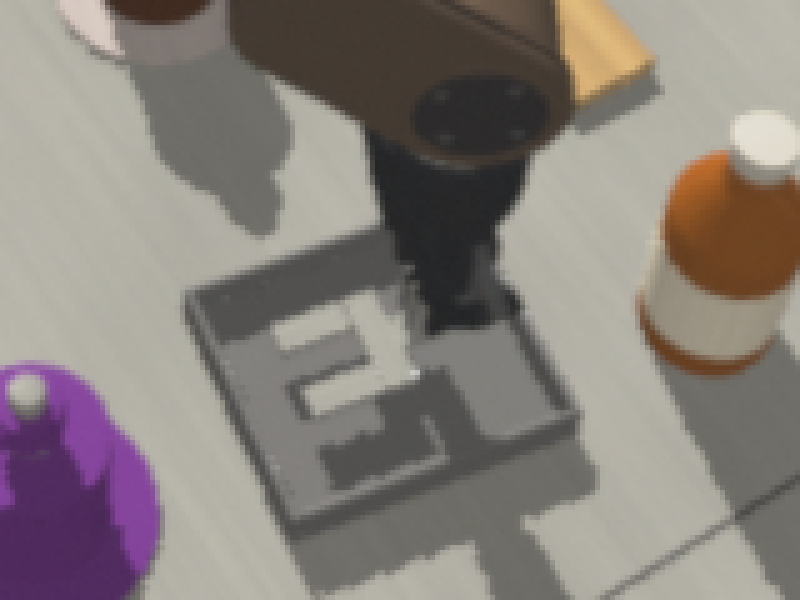

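>>> play_rows --motion '[{"dx":0,"dy":0,"dz":-0.6,"yaw":0,"grip":-1},{"dx":0,"dy":0,"dz":-1.0,"yaw":0,"grip":-1},{"dx":0,"dy":0,"dz":-1.4,"yaw":0,"grip":-1},{"dx":0,"dy":0,"dz":-1.5,"yaw":0,"grip":-1}]'

```text
clock: 16.0
eef_pos: [0.5671, -0.2626, 0.0209]
eef_rot: [[-0.988, 0.155, -0.006], [0.155, 0.987, -0.032], [0.001, -0.033, -0.999]]
wrist_force: [0.2, -0.5, -1.7]
width: 0.099
```

>>> play_rows --motion '[{"dx":0,"dy":0,"dz":-0.15,"yaw":0,"grip":-1},{"dx":0,"dy":0,"dz":-0.25,"yaw":0,"grip":-1}]'

```text
clock: 16.25
eef_pos: [0.5674, -0.2628, 0.019]
eef_rot: [[-0.988, 0.155, -0.006], [0.155, 0.987, -0.033], [0.001, -0.033, -0.999]]
wrist_force: [-0.1, 0.4, 2.8]
width: 0.108
```

>>> play_rows --motion '[{"dx":0,"dy":0,"dz":-0.1,"yaw":0,"grip":-1},{"dx":0,"dy":0,"dz":-0.1,"yaw":0,"grip":-0.8},{"dx":0,"dy":0,"dz":0,"yaw":0,"grip":-0.6},{"dx":0,"dy":0,"dz":0.1,"yaw":0,"grip":-0.5},{"dx":0,"dy":0,"dz":0.1,"yaw":0,"grip":-0.5}]'

```text
clock: 16.88
eef_pos: [0.5675, -0.2629, 0.0199]
eef_rot: [[-0.988, 0.155, -0.006], [0.155, 0.987, -0.033], [0.001, -0.033, -0.999]]
wrist_force: [-0.4, 0.5, 0.6]
width: 0.255
```

>>> play_rows --motion '[{"dx":0,"dy":0,"dz":1,"yaw":0,"grip":-0.5},{"dx":0,"dy":0,"dz":3,"yaw":0,"grip":-0.5},{"dx":0,"dy":0,"dz":7,"yaw":0,"grip":-0.5},{"dx":0,"dy":0,"dz":12,"yaw":0,"grip":-0.5}]'

```text
clock: 17.38
eef_pos: [0.5671, -0.2627, 0.1417]
eef_rot: [[-0.988, 0.155, -0.006], [0.155, 0.987, -0.032], [0.001, -0.033, -0.999]]
wrist_force: [0.5, 0.3, 0.5]
width: 0.247
```

```bash
python3 - <<'E'
from h import *
s=bot.sense();print(s['clock'],s['eef_pos'],s['wrist_force'],s['width'])
for n in('wrist','side'):
    a=bot.read_camera(n);cv2.imwrite(f'pics/{n}12.png',a[:,:,::-1])
E
```

```text
17.375 [ 0.56711205 -0.26269817  0.14173521] [0.52150438 0.32669815 0.50405645] 0.2473897785639972
```

View pics/wrist12.png

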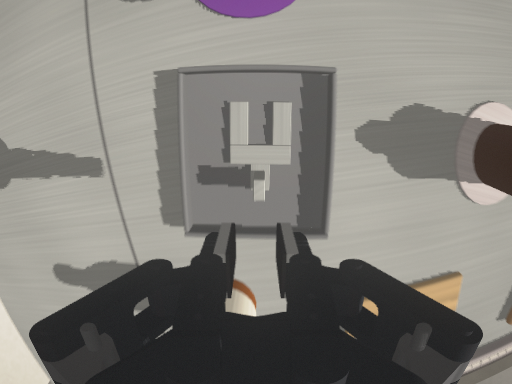

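View pics/side12.png

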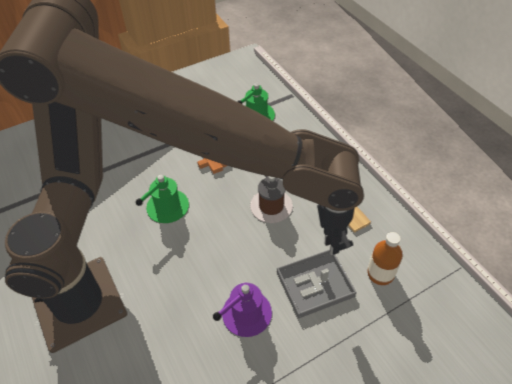

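```bash
python3 - <<'E'
from plant import bot
s=bot.sense();print(s['clock'],s['wrist_force'],s['joint_velocities']);print(bot.close_job())
E
```

```text
17.475 [-0.09255988 -0.70331354  0.77361405] [-0.14333862  2.91535353  3.33507858  0.04289892 -2.23391553  0.07524114]
the job is handed in; nothing more can be done
None
```

The nut is backed off to its stop and the plate lies flat in the grey tray. I handed the job in at 17.5 s; it reports no verdict.

- **Nut:** I pushed the dark nut's lever clockwise about 64° with shut fingers. The push was 3–5 N until it jumped to 14 N along the push direction (about 16 N in total) at the stop, and then I backed off. By triangulation the lever ball rose from 0.104 m to 0.111 m, good to about 2 mm. That puts it above the 0.110 m threshold by less than the measurement error, so the force rise is the stronger sign of the stop. The last clear view of the lever was taken just after the draw, and it stood where I had left it.
- **Draw:** After shifting the gripper about 2 mm sideways I gripped the tab. I then drew the plate straight out about 80 mm, with roughly 4 N of drag at first.
- **Placing:** The plate touched the tray floor before I opened the gripper. The last wrist and side views show it flat, tab up and well inside the walls, with the gripper clear about 12 cm above.

- **Disagreements between checks:** The wrist and fixed cameras differed by about 2 mm on the tab's position, and by 2–5 mm on the tray's.
- **Tool tilt:** The tool had tilted about 2° while pushing and stayed so, so the plate may have been set down slightly tilted before release.
- **Other objects:** I saw no sign that the bottle, brush, wooden tree or offcut had been touched. I did not measure them again at the end.

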